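Scan a fish cast on a hand-pushed line-scan bench

TASK

Scan the fish: with the fingers in the hand cut-out of the heavy, almost frictionless carriage, push it away from its parked end in one steady run under the line scanner, at about 200 mm/s (never below 150 or above 280) while any part of the fish is under the scan line. Then brake it by hand to rest with its pointer opposite the clamp's pointer on the scale, without ever striking the far buffers or bouncing it back. Handle it gently, without knocks, keep off deck, tray and scanner, leave the dish, the jar and the scalpel beside it alone, and finish with the hand clear of the carriage.

Things in the scene. Friction and masses are not known exactly. Their poses are not given: they have to be found in the camera images.
- rail: The scanning bench: a grey bed 270 (x) by 1180 mm (y), 20 mm high, with two guide rails; level and fixed, at another place and yaw each time. Origin on the work surface (z = 0), y axis = direction of travel, x axis away from the robot. End plates with buffers 90 mm high stand at both ends; on the robot's side all else on the bed is below z = 50 mm.
- travel (a joint): Carriage position along the rail's +y in m: 0 at the parking buffers, 0.660 where it strikes the far buffers; the carriage's middle is at y = value - 0.300 in the rail's frame. Starts at rest at 0.005 to 0.08. It glides on air pads; friction is about 0.02 N plus 0.15 N per m/s: let go at 200 mm/s it would glide on for over 1 m, at 20 mm/s for 30 mm; left at rest it stays.
- carriage: U-shaped aluminium slide, 400 mm along y, from x = -120 to +100 mm of the rail's frame, z = 40 to 80 mm. Origin at z = 0 below its middle, axes as the rail's. Nominal mass with deck, tray and fish 4.0 kg; it varies by 20 percent. Its parts are too thick to grip. Pushes above 6 N count as knocks: on a pad, 40 mm/s of closing speed is gentle, 100 a knock.
- cutout (a point): Middle of the hand cut-out in the carriage's near edge, z = 60 mm, axes as the rail's. A sprung black pad (56 x 36 mm face, 1500 N/m and 40 N s/m, 9 mm travel) faces it at +y (to push on) and at -y (to brake on), face 105 mm from here; closed fingers meet it when their half width, 11 to 15 mm, reaches it. Back wall 35 mm away at +x, near side open; below lies only the bed (z = 20 mm).
- carriage_pointer (a point): Tip of the small steel pointer at the middle of the carriage's far (+x) edge; z = 66 mm.
- clamp_pointer (a point): The mark: tip of the pointer on the dark steel clamp (36 mm along y) that sits on the scale along the bed's far edge. The carriage's pointer passes 3 mm from it. Fixed for the run; at the mark the carriage is 70 to 135 mm short of the far buffers.
- fish (a point): Middle of the fish cast in the white tray, at the middle of the carriage's length. The fish is 140 mm long along y, 70 mm either side of this point.
- scan_line (a point): Point of the scanner's line (which runs along the rail's x) above the tray's middle. The fish is under the line while this point and fish are less than 70 mm apart along the rail's y. The white scanner head hangs from a column beyond the bed, underside 209 mm above the work surface, near end 80 mm farther in x than the cut-out's middle.
- deck: White deck plate, 4 mm thick, on the carriage's top (up to z = 84 mm), set 6 mm back from the cut-out's edges. Not to be touched. Origin on the work surface below the carriage's middle.
- tray: White dissecting tray with the fish cast, fastened on the deck: 120 x 250 mm, rim at z = 119 mm, near edge 50 mm farther in x than the cut-out's middle. Not to be touched. Origin on the work surface below the carriage's middle.
- scanner: The line scanner with its column, 280 mm high. Not to be touched. Origin on the work surface, on the rail's centre line (x = 0 of the rail).
- petri: Bystander: open glass dish, 90 mm across, 16 mm high, between robot and bench. Origin under its centre.
- jar: Bystander: small capped glass jar, 56 mm across, 65 mm high, between robot and bench. Origin under its centre.
- probe: Bystander: white scalpel, 160 mm long, lying between robot and bench on the left. Origin under its middle.

How it is judged:
On the way, in this order (a step that is already met when the one before it is completed fails the run):
1. the carriage is moving and the fish comes up to the scan line at scanning speed (y of fish in the frame of scan_line between -0.07 and 0 m and velocity of joint travel between 0.15 and 0.28 m/s), for 0.15 s.
2. the whole fish has passed the scan line (y of fish in the frame of scan_line above 0.07 m), for 0.1 s.
3. the carriage has been braked to rest with its pointer within 12 mm of the clamp's pointer (y of carriage_pointer in the frame of clamp_pointer between -0.012 and 0.012 m and velocity of joint travel between -0.01 and 0.01 m/s), for 0.5 s.
At the end, for the whole second after the job is handed in: The carriage stands at rest (slower than 10 mm/s) with its pointer within 12 mm of the clamp's pointer along the rail, nothing touching it (all of step 3 and contact force between each of the arm, the fingers and carriage below 0.2 N).
It fails at once if the carriage moves slower than 150 mm/s or faster than 280 mm/s while any part of the fish is under the scan line (y of fish in the frame of scan_line between -0.07 and 0.07 m and not (velocity of joint travel between 0.15 and 0.28 m/s)).
It fails at once if the carriage strikes the far end buffers or is bounced back (glides backwards faster than 50 mm/s) (value of joint travel above 0.657 m or velocity of joint travel below -0.05 m/s).
It fails at once if the hand knocks or presses on the carriage with more than 6 N (contact force between any of the fingers, the arm and carriage above 6 N).
It fails at once if the deck, the tray or the scanner is touched (contact force between any of the fingers, the arm and deck above 0.5 N or contact force between any of the fingers, the arm and tray above 0.5 N or contact force between any of the fingers, the arm and scanner above 0.5 N).
It fails at once if the dish, the jar or the scalpel is moved by more than 20 mm (distance of any of petri, jar, probe from where it was at the start of the episode above 0.02 m).
It also fails if it takes over 48 s, if anything falls off the work surface, if the arm or the gripper's body presses on something with over 40 N, if the wrist force passes 120 N, or if a joint passes its speed limit or range.

ROBOT

A 6-joint arm with a two-finger parallel gripper is mounted at the origin on the work surface. World frame = base frame: x ahead of the robot, y to its left, z up, the work surface at z = 0. Lengths are in m, angles in rad, forces in N, time in s.
With the tool pointing down it reaches from about 0.3 to 0.825 m from the base axis. Payload 5.4 kg.
Tool frame: the origin (TCP) lies on the front face of the gripper's body, between the roots of the fingers; the fingertips stand ctrl.tip_reach ahead of it and the grasp point (between the pads) lies 69 mm ahead of it (ctrl.tip_reach is the distance from the TCP to the fingertips, in m); z points along the fingers, y is the line along which they close (so a half turn about z gives the same grasp; the last joint's range is limited). The gripper opens to 92 mm and grips with 3 to 60 N. Pads are 20 mm wide; open, the fingers measure 128 mm over their backs; the gripper's body (75 mm by 189 mm) begins 69 mm behind the grasp point.
Start: joints at [0.974, 0.158, 1.597, -0, 1.386, -0.21], TCP at [0.217, 0.532, 0.303] pointing down, gripper open.
Joint ranges: [-2.91, 2.91], [-0.94, 2.29], [0.18, 2.7], [-1.29, 4.43], [0.17, 2.64], [-3, 3]. Speed limits (rad/s): [2.57, 2.57, 3.14, 3.14, 3.14, 3.14].

INTERFACE

Orientations are given as [roll, pitch, yaw] about the fixed x, y, z axes, in that order (R = Rz(yaw) Ry(pitch) Rx(roll)).
In Python, from cell import read_state, vision, job, ctrl gives the robot as it stands.
- The arm moves only by the tool move_arm, never from a script. Its argument "motion" is a list of rows, each a list of 7 numbers: the shift along the tool's x, y, z in units of 0.2 m (1.0 is 0.2 m), then the turn, a rotation vector about the tool's x, y, z in units of 90 degrees (1.0 is 90 degrees), then the closure, from 0 (fully open) to 1 (shut). A call has 1 to 20 rows; each row is the pose to reach, as a shift and turn from the pose commanded when the call began, along the tool's axes at that moment; what a row does not reach only later rows make up. A row lasts 1/12 s, in which the tool goes at most 41.7 mm and 7.16 degrees, less where a joint would pass 70% of its speed; a pose out of reach is approached as far as the arm can. A call with a number of a shift or a turn outside -1 to 1 is refused whole. A call with a gripper value outside its range is refused whole. The fingers move at their own pace and stop on an object; "squeeze" is the grip in N (left out, the last holds). Time passes only in rows, so rows that repeat a pose let the fingers close. It gives the time, the measured TCP pose, the force, the opening and the grip force at its end, in the units of the state.
- read_state(): the state, without advancing time (a new reading comes with each control period).
- vision.grab_frame(name): name is "scene" or "top" or "wrist"; returns a dict with "color" (420x560x3 uint8, blue, green, red), "depth" (420x560 float32, m along the optical axis (not along the pixel's ray), 0 where there is no reading), "fov_y" (degrees; the focal length in pixels is half the picture's height over the tangent of half this angle, whatever the lens; pixels are square), "cx", "cy" (the principal point, pixels), "origin" and "attitude" of the camera in the world; the wrist camera has in their place "T_tool_cam" (4x4, takes a point from camera to tool coordinates, whose origin is the TCP and whose axes are the flange's). Camera axes: x right, y down, z forward; pixel columns grow to the right and rows downward; lengths in m; the calibration is good to about 2 mm. A picture is of the moment at which its call begins: read the wrist's pose just before it.
- job.hand_in(): hands the job in; it is judged then, once.
The state is a dict: "time_s": time; "joint_pos": joint angles; "qvel": joint speeds; "tau": joint torques, N m; "eef_pos": TCP position; "ee_rot": TCP orientation; "contact_force": force on the tool from outside, world axes, zero at the start; "moment": the same for the moment, N m; "gripper_width": opening from 0.0 (shut) to 1.0 (fully open); "grasp_force": force on a finger pad.
Only numpy, scipy, OpenCV 4.12 (cv2) and the standard library are available. Lean on these libraries where they do the work, as an engineer would, in place of code of your own. Each camera call takes 0.05 s, during which the arm holds its last target. There are 200 camera calls.

## Working session

There is one attempt and no reset: what is moved stays moved. The work goes in short steps, Python scripts to look and compute and a tool call to move; the robot and the scene stay as the last step left them, time stands still between calls to the robot, and variables do not carry over. Pictures are saved under pics/ and viewed, at most 10 in all, crops included, and the job is handed in when it is done.

Besides the shell and the picture viewer there is one more tool, called after "Emit:" as name([rows], argument=value, ...), one row to a line, values as JSON. move_arm: Moves the arm, as the interface text tells. Shifts and turns lie within -1 to 1; 1 stands for 0.2 m of shift or 90 degrees of turn. Its arguments: {"type":"object","properties":{"motion":{"type":"array","items":{"type":"array","items":{"type":"number","minimum":-1,"maximum":1}}},"squeeze":{"type":"number"}},"required":["motion"]}

```bash
mkdir -p pics; ls; python3 - <<'E'
from cell import read_state, vision, job, ctrl
import cv2
s=read_state();print(s['time_s'],s['eef_pos'],s['ee_rot'],ctrl.tip_reach,s['contact_force'])
for n in ('scene','top'):
    f=vision.grab_frame(n);cv2.imwrite(f'pics/{n}0.png',f['color'])
    import numpy as np
    np.savez(f'{n}.npz',**f)
    print(n,f['fov_y'],f['cx'],f['cy'],f['origin'],f['attitude'],f['depth'].min(),f['depth'].max())
E
```

```text
pics
0.0 [0.21665156 0.53211106 0.30171048] [-3.13970333e+00 -4.32898745e-04  2.75477918e+00] 0.0881 [ 0.31244525 -0.12957789 -0.00418542]
scene 57.19906788088869 278.2073750118171 208.70358081426284 [1.20615352 0.04831889 0.91562687] [-2.45435325  0.01819537  1.60529005] 0.0 3.0685518
top 44.04284598385258 275.7631105183278 212.96161681741884 [0.42735182 0.017622   1.18565018] [-3.03087288  0.00403028 -1.54747351] 0.0 2.063529
```

View pics/top0.png

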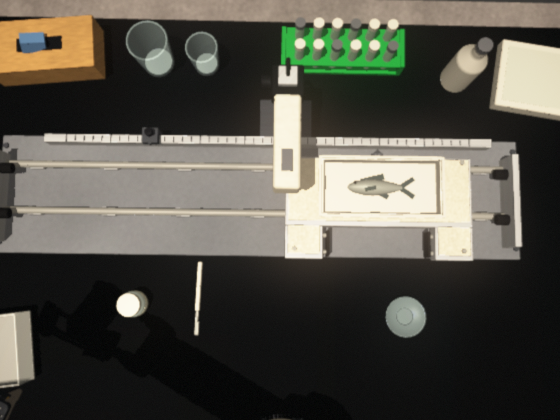

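View pics/scene0.png

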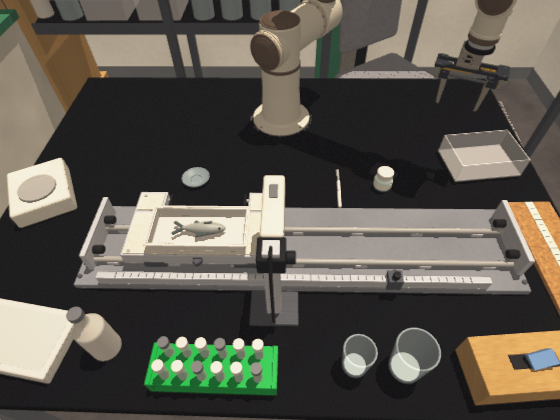

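Top view: the robot is at the bottom and +y runs left. The carriage is parked at the right (u 285–472), with the cut-out between the pads at about (327,243) and (433,243). The clamp is near (150,135), the carriage pointer near (377,153) and the scanner head at u 274–300. I'll enlarge the details.

```bash
cat > h.py <<'E'
import numpy as np
from scipy.spatial.transform import Rotation as R
def load(n): return dict(np.load(f'{n}.npz'))
def cam(f):
    fl=f['color'].shape[0]/2/np.tan(np.radians(float(f['fov_y']))/2)
    return fl,R.from_euler('xyz',f['attitude']).as_matrix(),np.array(f['origin'])
def ray(f,u,v):
    fl,M,o=cam(f); return o,M@np.array([(u-f['cx'])/fl,(v-f['cy'])/fl,1])
def onz(f,u,v,z):
    o,d=ray(f,u,v); return o+d*(z-o[2])/d[2]
def proj(f,p):
    fl,M,o=cam(f); c=M.T@(np.array(p)-o); return f['cx']+fl*c[0]/c[2],f['cy']+fl*c[1]/c[2]
def dep(f,u,v):
    o,d=ray(f,u,v); return o+d*f['depth'][int(v),int(u)]
E
python3 - <<'E'
import cv2,numpy as np
from h import *
t=load('top');s=load('scene')
a=cv2.resize(t['color'][125:275,270:480],None,fx=3.8,fy=3.8,interpolation=cv2.INTER_CUBIC)
cv2.imwrite('pics/c1.png',a)
b=cv2.resize(s['color'][180:300,80:290],None,fx=3.8,fy=3.8,interpolation=cv2.INTER_CUBIC)
cv2.imwrite('pics/c2.png',b)
c=np.hstack([cv2.resize(t['color'][115:165,120:180],None,fx=6,fy=6,interpolation=cv2.INTER_CUBIC),cv2.resize(s['color'][255:305,365:425],None,fx=6,fy=6,interpolation=cv2.INTER_CUBIC)])
cv2.imwrite('pics/c3.png',c)
for u,v in [(150,135),(377,153),(304,240),(455,240),(327,243),(433,243),(380,245),(287,150),(380,187)]: print(u,v,dep(t,u,v).round(4))
E
```

```text
150 135 [0.7161 0.3043 0.0756]
377 153 [ 0.6879 -0.1931  0.0718]
304 240 [ 0.4934 -0.0363  0.0839]
455 240 [ 0.5009 -0.357   0.0818]
327 243 [ 0.4885 -0.0859  0.0764]
433 243 [ 0.4945 -0.3155  0.0641]
380 245 [ 0.4899 -0.21    0.02  ]
287 150 [0.6426 0.0062 0.2735]
380 187 [ 0.6044 -0.1898  0.1223]
```

View pics/c1.png

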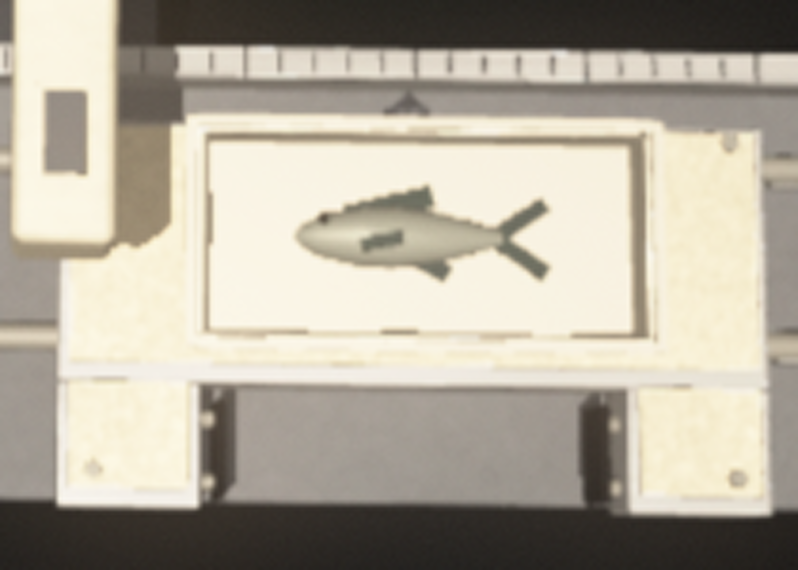

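View pics/c2.png

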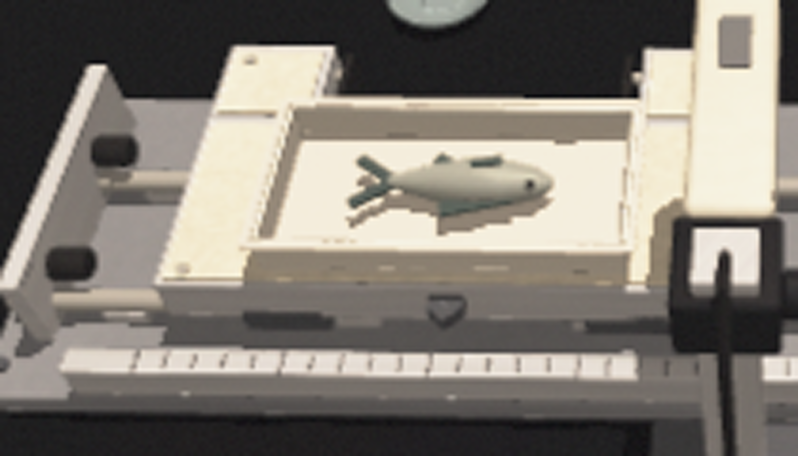

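View pics/c3.png

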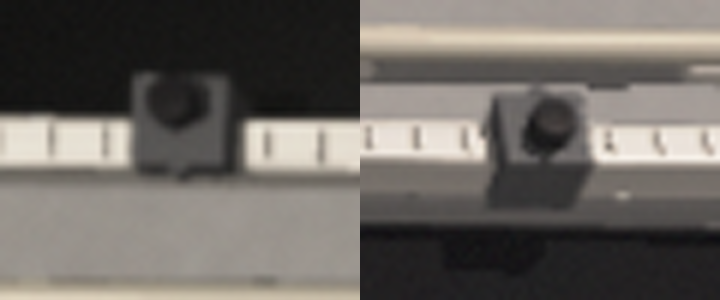

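```bash
cat > m.py <<'E'
import cv2
from h import *
t=load('top');s=load('scene')
c1=lambda x,y:((x+.5)/3.8-.5+270,(y+.5)/3.8-.5+125)
c2=lambda x,y:((x+.5)/3.8-.5+80,(y+.5)/3.8-.5+180)
# yaw: fit of the white scale and of the bed's near edge
hsv=cv2.cvtColor(t['color'],cv2.COLOR_BGR2HSV)
w=(hsv[...,2]>150)
for lo,hi,rng in ((125,155,list(range(50,140))+list(range(165,265))+list(range(310,485))),):
    cs=[];us=[]
    for u in rng:
        r=np.where(w[lo:hi,u])[0]
        if 4<len(r)<12: us.append(u);cs.append(r.mean()+lo)
    k=np.polyfit(us,cs,1); res=np.polyval(k,us)-cs; print('scale fit',k,res.std(),len(us))
    a=onz(t,50,np.polyval(k,50),.04);b=onz(t,485,np.polyval(k,485),.04)
    d=(a-b)[:2]; yaw=np.arctan2(-d[0],d[1]); print('rail yaw',np.degrees(yaw))
ey=np.array([-np.sin(yaw),np.cos(yaw)]);ex=np.array([np.cos(yaw),np.sin(yaw)])
np.save('yaw.npy',yaw)
def tri(p,q):
    (o1,d1),(o2,d2)=ray(t,*p),ray(s,*q)
    A=np.stack([d1,-d2],1);x=np.linalg.lstsq(A,o2-o1,rcond=None)[0]
    P,Q=o1+d1*x[0],o2+d2*x[1]; return (P+Q)/2,np.linalg.norm(P-Q)
def rl(p): return np.array([p[:2]@ex,p[:2]@ey]).round(4)
cp=c1(408,93);p,e=tri(cp,c2(447,327));print('car ptr tri',p.round(4),e.round(4),'onz66',onz(t,*cp,.066).round(4))
clp=((182.5)/6-.5+120,(179.5)/6-.5+115);q=onz(t,*clp,.066)
p=onz(t,*cp,.066);print('rail coords: carptr',rl(p),'clamp',rl(q))
for n,x,y,z in [('NL',57,507,.08),('NR',771,515,.08),('inL',199,508,.08),('inR',628,513,.08),('padL',235,440,.078),('padRtop',608,440,.078),('padRbot',582,440,.042),('fishnose',295,236,.105),('fishtail',549,240,.105),('trayL',187,230,.119),('trayR',662,230,.119),('headL',12,240,.27),('headR',114,240,.27),('backwall',400,386,.08)]:
    print(n,rl(onz(t,*c1(x,y),z)))
p,e=tri(c1(12,240),c2(780,215));print('head corner?',p,e)
p,e=tri(c1(57,507),c2(690,48));print(p,e)
# fish mid via scene/top; head via depth
D=np.array([[dep(t,u,v) for u in range(265,310)] for v in (160,175,185)])
for r in D:
    h=r[r[:,2]>.2]; print('head',rl(h[0]),rl(h[-1]),h[:,2].min().round(3),h[:,2].max().round(3))
for u0,v0 in ((131,304),(198,298),(405,317)): print('by',onz(t,u0,v0,.03).round(3))
E
python3 m.py
```

```text
scale fit [9.62378147e-03 1.40199577e+02] 1.4677787463283753 28
rail yaw 0.7153542831209888
car ptr tri [ 0.699  -0.1941  0.0609] 0.002 onz66 [ 0.698  -0.1941  0.066 ]
rail coords: carptr [ 0.6955 -0.2028] clamp [0.7011 0.2972]
NL [ 0.4543 -0.0018]
NR [ 0.4542 -0.3997]
inL [ 0.4546 -0.0811]
inR [ 0.4544 -0.3202]
padL [ 0.4929 -0.1014]
padRtop [ 0.4951 -0.3105]
padRbot [ 0.4972 -0.3059]
fishnose [ 0.6047 -0.1319]
fishtail [ 0.6039 -0.2724]
trayL [ 0.6051 -0.071 ]
trayR [ 0.6078 -0.3305]
headL [0.5744 0.0229]
headR [ 0.5749 -0.025 ]
backwall [ 0.5241 -0.1939]
head corner? [0.60651553 0.03148614 0.06796609] 0.0025968420274231673
[ 0.45677802 -0.01921781  0.0784795 ] 0.04641454082574252
head [0.6245 0.0231] [ 0.6255 -0.0254] 0.269 0.278
head [0.598  0.0228] [ 0.5972 -0.0236] 0.268 1.186
head [0.5798 0.0244] [ 0.5799 -0.0238] 0.268 0.277
by [0.347 0.339 0.03 ]
by [0.364 0.192 0.03 ]
by [ 0.333 -0.263  0.03 ]
```

Emit:
move_arm([
  [-0.12, -0.14, 0, 0, 0, -0.06, 1],
  [-0.24, -0.28, 0, 0, 0, -0.12, 1],
  [-0.36, -0.42, 0, 0, 0, -0.18, 1],
  [-0.48, -0.56, 0, 0, 0, -0.24, 1],
  [-0.6, -0.7, 0, 0, 0, -0.254, 1],
  [-0.617, -0.72, 0, 0, 0, -0.254, 1],
  [-0.617, -0.72, 0, 0, 0, -0.254, 1],
], squeeze=20)

```text
time_s: 0.68
eef_pos: [0.2773, 0.3512, 0.3025]
ee_rot: [-3.141, -0.0, -3.133]
contact_force: [0.3, -0.5, -0.5]
gripper_width: 0.521
grasp_force: 0.0
```

```bash
cat > st.py <<'E'
from cell import read_state
from h import *
s=read_state();yaw=float(np.load('yaw.npy'));p=s['eef_pos']
c,sn=np.cos(yaw),np.sin(yaw)
print('t',s['time_s'],'rail xy',round(p[0]*c+p[1]*sn,4),round(-p[0]*sn+p[1]*c,4),'z',round(p[2],4),'rot',np.round(s['ee_rot'],4),'F',np.round(s['contact_force'],2),'w',s['gripper_width'])
E
python3 st.py
```

```text
t 0.6833 rail xy 0.2817 0.3477 z 0.3025 rot [-3.1415e+00 -2.0000e-04 -3.1331e+00] F [ 0.34 -0.54 -0.49] w 0.5209497814687909
```

Emit:
move_arm([
  [-0.08, -0.18, 0, 0, 0, 0, 1],
  [-0.16, -0.37, 0, 0, 0, 0, 1],
  [-0.24, -0.55, 0, 0, 0, 0, 1],
  [-0.32, -0.74, 0, 0, 0, 0, 1],
  [-0.36, -0.9, 0, 0, 0, 0, 1],
  [-0.4, -1, 0, 0, 0, 0, 1],
])

```text
time_s: 1.18
eef_pos: [0.3599, 0.1522, 0.3028]
ee_rot: [-3.141, 0.0, -3.131]
contact_force: [0.8, 0.2, 0.3]
gripper_width: 0.078
grasp_force: 0.0
```

Emit:
move_arm([
  [-0.08, -0.18, 0, 0, 0, 0, 1],
  [-0.16, -0.37, 0, 0, 0, 0, 1],
  [-0.24, -0.55, 0, 0, 0, 0, 1],
  [-0.32, -0.74, 0, 0, 0, 0, 1],
  [-0.36, -0.9, 0, 0, 0, 0, 1],
  [-0.4, -1, 0, 0, 0, 0, 1],
])

```text
time_s: 1.68
eef_pos: [0.4429, -0.0474, 0.3026]
ee_rot: [-3.141, 0.0, -3.131]
contact_force: [-0.6, 0.5, 0.8]
gripper_width: 0.005
grasp_force: 0.0
```

Emit:
move_arm([
  [-0.05, -0.12, 0, 0, 0, 0, 1],
  [-0.1, -0.25, 0, 0, 0, 0, 1],
  [-0.15, -0.38, 0, 0, 0, 0, 1],
  [-0.19, -0.465, 0, 0, 0, 0, 1],
  [-0.19, -0.465, 0, 0, 0, 0, 1],
  [-0.19, -0.465, 0, 0, 0, 0, 1],
])

```text
time_s: 2.18
eef_pos: [0.4815, -0.1374, 0.3022]
ee_rot: [3.14, -0.001, -3.13]
contact_force: [-0.2, -0.6, 0.5]
gripper_width: 0.006
grasp_force: 0.0
```

```bash
python3 st.py
```

```text
t 2.1833 rail xy 0.4798 -0.1434 z 0.3022 rot [ 3.1403e+00 -8.0000e-04 -3.1297e+00] F [-0.18 -0.56  0.45] w 0.006326674580566372
```

Emit:
move_arm([
  [0, 0, 0.12, 0, 0, 0, 1],
  [0, 0, 0.24, 0, 0, 0, 1],
  [0, 0, 0.36, 0, 0, 0, 1],
  [0, 0, 0.48, 0, 0, 0, 1],
  [0, 0, 0.6, 0, 0, 0, 1],
  [0, 0, 0.7, 0, 0, 0, 1],
  [0, 0, 0.8, 0, 0, 0, 1],
  [0, 0, 0.85, 0, 0, 0, 1],
  [0, 0, 0.87, 0, 0, 0, 1],
  [0, 0, 0.87, 0, 0, 0, 1],
  [0, 0, 0.87, 0, 0, 0, 1],
])

```text
time_s: 3.1
eef_pos: [0.4815, -0.1377, 0.1296]
ee_rot: [-3.141, 0.001, -3.129]
contact_force: [0.2, 0.0, 0.1]
gripper_width: 0.005
grasp_force: 0.0
```

```bash
python3 st.py; python3 - <<'E'
from cell import vision
import cv2,numpy as np
a=vision.grab_frame('top')['color'];b=vision.grab_frame('scene')['color']
cv2.imwrite('pics/d.png',np.hstack([cv2.resize(a[120:270,270:480],None,fx=1.9,fy=1.9),cv2.resize(b[140:300,80:290],None,fx=1.9,fy=1.9)[:285]]))
E
```

```text
t 3.1 rail xy 0.4798 -0.1437 z 0.1296 rot [-3.1410e+00  1.3000e-03 -3.1288e+00] F [0.24 0.03 0.12] w 0.00484192749410537
```

View pics/d.png

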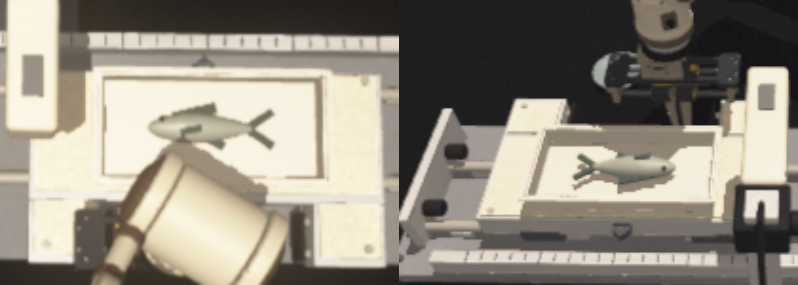

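Both views show the closed fingers standing in the cut-out, clear of the pads. I'll check the wrist barrel's clearance to the scanner head using depth.

```bash
python3 - <<'E'
from cell import vision
from h import *
for n in('top','scene'):
    f=vision.grab_frame(n)
    fl,M,o=cam(f);v,u=np.mgrid[0:420,0:560];d=f['depth']
    P=o+(np.stack([(u-f['cx'])/fl*d,(v-f['cy'])/fl*d,d],-1))@M.T
    m=(d>0)&(P[...,1]<-.05)&(P[...,1]>-.26)&(P[...,2]>.1)&(P[...,0]<.7)
    for lo in np.arange(.1,.5,.04):
        k=m&(P[...,2]>lo)&(P[...,2]<lo+.04)&(P[...,0]>.3)
        if n=='scene' or lo>.12:
            if k.sum()>5: q=P[k]; print(n,round(lo,2),k.sum(),'xmax',np.percentile(q[:,0],98).round(3),'y',np.percentile(q[:,1],[2,98]).round(3))
E
```

```text
top 0.14 432 xmax 0.508 y [-0.117 -0.051]
top 0.22 44 xmax 0.465 y [-0.134 -0.102]
top 0.26 48 xmax 0.461 y [-0.136 -0.103]
top 0.3 21 xmax 0.454 y [-0.125 -0.107]
top 0.34 334 xmax 0.539 y [-0.195 -0.068]
top 0.38 4517 xmax 0.528 y [-0.191 -0.063]
top 0.42 256 xmax 0.445 y [-0.146 -0.051]
top 0.46 2304 xmax 0.416 y [-0.134 -0.051]
scene 0.1 1614 xmax 0.675 y [-0.255 -0.065]
scene 0.14 1087 xmax 0.515 y [-0.229 -0.052]
scene 0.18 178 xmax 0.515 y [-0.176 -0.12 ]
scene 0.22 348 xmax 0.521 y [-0.173 -0.1  ]
scene 0.26 365 xmax 0.524 y [-0.169 -0.101]
scene 0.3 329 xmax 0.534 y [-0.176 -0.081]
scene 0.34 753 xmax 0.546 y [-0.201 -0.069]
scene 0.38 1842 xmax 0.537 y [-0.194 -0.058]
scene 0.42 515 xmax 0.444 y [-0.145 -0.051]
scene 0.46 793 xmax 0.421 y [-0.135 -0.051]
```

Emit:
move_arm([
  [0, 0.04, 0, 0, 0, 0, 1],
  [0, 0.08, 0, 0, 0, 0, 1],
  [0, 0.105, 0, 0, 0, 0, 1],
  [0, 0.12, 0, 0, 0, 0, 1],
  [0, 0.129, 0, 0, 0, 0, 1],
  [0, 0.138, 0, 0, 0, 0, 1],
])

```text
time_s: 3.8
eef_pos: [0.4805, -0.11, 0.1287]
ee_rot: [-3.142, 0.0, -3.129]
contact_force: [0.3, 0.2, 0.4]
gripper_width: 0.007
grasp_force: 0.0
```

Emit:
move_arm([
  [0, 0.009, 0, 0, 0, 0, 1],
  [0, 0.018, 0, 0, 0, 0, 1],
])

```text
time_s: 3.97
eef_pos: [0.4805, -0.1068, 0.1287]
ee_rot: [-3.141, 0.0, -3.13]
contact_force: [0.3, -1.2, -0.1]
gripper_width: 0.005
grasp_force: 0.5
```

Emit:
move_arm([
  [0, 0.009, 0, 0, 0, 0, 1],
  [0, 0.018, 0, 0, 0, 0, 1],
])

```text
time_s: 4.13
eef_pos: [0.4804, -0.1031, 0.1287]
ee_rot: [3.141, -0.0, -3.13]
contact_force: [-0.4, -0.3, 0.2]
gripper_width: 0.004
grasp_force: 0.0
```

```bash
python3 st.py
```

```text
t 4.1333 rail xy 0.4791 -0.1091 z 0.1287 rot [ 3.1415e+00 -1.0000e-04 -3.1297e+00] F [-0.37 -0.29  0.21] w 0.004109926837078115
```

```bash
cat > car.py <<'E'
import sys
from cell import vision,read_state
from h import *
def edge(f,z=.084):
    yaw=float(np.load('yaw.npy'));g=f['color'].max(2).astype(float)
    out=[]
    for v in range(176,198):
        r=g[v,:500]; k=np.where(r>185)[0]
        if len(k)==0: continue
        u=k[-1]; 
        if u>=499: continue
        x=u+(r[u]-185)/(r[u]-r[u+1]+1e-6)
        p=onz(f,x,v,z); out.append(-p[0]*np.sin(yaw)+p[1]*np.cos(yaw))
    return np.median(out),np.std(out),len(out)
ref=edge(load('top'))
if len(sys.argv)>1: print('ref',ref)
t=read_state()['time_s'];e=edge(vision.grab_frame('top'));print('t',t,'M',round(e[0]-ref[0],4),'std',round(e[1],4),e[2])
E
python3 - <<'E'
import sys;sys.path.insert(0,'.')
E
sed 's/^t=read.*//' car.py > /tmp/c.py; cp /tmp/c.py ctest.py; python3 ctest.py x
```

```text
ref (np.float64(-0.3992155612616233), np.float64(0.0002833477024831773), 22)
```

Emit:
move_arm([
  [0, 0.0125, 0, 0, 0, 0, 1],
  [0, 0.0325, 0, 0, 0, 0, 1],
  [0, 0.0625, 0, 0, 0, 0, 1],
  [0, 0.105, 0, 0, 0, 0, 1],
  [0, 0.16, 0, 0, 0, 0, 1],
  [0, 0.225, 0, 0, 0, 0, 1],
  [0, 0.3, 0, 0, 0, 0, 1],
  [0, 0.38, 0, 0, 0, 0, 1],
  [0, 0.465, 0, 0, 0, 0, 1],
])

```text
time_s: 4.88
eef_pos: [0.4792, -0.0085, 0.1288]
ee_rot: [3.141, 0.0, -3.129]
contact_force: [0.1, -0.5, 0.3]
gripper_width: 0.004
grasp_force: 0.1
```

```bash
python3 st.py
```

```text
t 4.8833 rail xy 0.479 -0.0145 z 0.1288 rot [ 3.1411e+00  1.0000e-04 -3.1295e+00] F [ 0.07 -0.48  0.31] w 0.0042471814223353456
```

Emit:
move_arm([
  [0, 0.085, 0, 0, 0, 0, 1],
  [0, 0.17, 0, 0, 0, 0, 1],
  [0, 0.235, 0, 0, 0, 0, 1],
  [0, 0.28, 0, 0, 0, 0, 1],
  [0, 0.305, 0, 0, 0, 0, 1],
  [0, 0.315, 0, 0, 0, 0, 1],
])

```text
time_s: 5.38
eef_pos: [0.4783, 0.0539, 0.1287]
ee_rot: [3.141, -0.0, -3.128]
contact_force: [0.5, 0.3, -0.6]
gripper_width: 0.0
grasp_force: 0.0
```

```bash
python3 st.py; python3 car.py; python3 st.py
```

```text
t 5.3833 rail xy 0.479 0.0479 z 0.1287 rot [ 3.1414e+00 -2.0000e-04 -3.1282e+00] F [ 0.51  0.33 -0.6 ] w 0.0003486066283427339
t 5.3833 M 0.2027 std 0.0002 22
t 5.4333 rail xy 0.479 0.0476 z 0.1287 rot [ 3.1414e+00 -1.0000e-04 -3.1286e+00] F [0.53 0.32 0.08] w 0.005481438471692342
```

Emit:
move_arm([
  [0, 0, 0, 0, 0, 0, 1],
  [0, 0, 0, 0, 0, 0, 1],
])

```text
time_s: 5.6
eef_pos: [0.4786, 0.0524, 0.1287]
ee_rot: [-3.141, 0.0, -3.13]
contact_force: [0.4, -1.1, 0.6]
gripper_width: 0.005
grasp_force: 0.0
```

```bash
python3 car.py; python3 st.py
```

```text
t 5.6 M 0.2476 std 0.0001 22
t 5.65 rail xy 0.4792 0.0463 z 0.1287 rot [-3.1415  0.     -3.1303] F [0.22 0.02 0.  ] w 0.005665466393118479
```

Emit:
move_arm([
  [0, 0, 0, 0, 0, 0, 1],
  [0, 0, 0, 0, 0, 0, 1],
  [0, 0, 0, 0, 0, 0, 1],
  [0, 0.02, 0, 0, 0, 0, 1],
  [0, 0.065, 0, 0, 0, 0, 1],
  [0, 0.1275, 0, 0, 0, 0, 1],
  [0, 0.195, 0, 0, 0, 0, 1],
])

```text
time_s: 6.23
eef_pos: [0.478, 0.0926, 0.1287]
ee_rot: [3.141, -0.0, -3.13]
contact_force: [0.6, -0.1, -0.6]
gripper_width: 0.005
grasp_force: 0.0
```

Emit:
move_arm([
  [0, 0.0675, 0, 0, 0, 0, 1],
])

```text
time_s: 6.32
eef_pos: [0.4777, 0.1065, 0.1287]
ee_rot: [3.141, -0.0, -3.13]
contact_force: [-0.5, 0.6, 0.5]
gripper_width: 0.006
grasp_force: 0.0
```

Emit:
move_arm([
  [0, 0.0675, 0, 0, 0, 0, 1],
])

```text
time_s: 6.4
eef_pos: [0.4775, 0.1201, 0.1287]
ee_rot: [3.141, -0.0, -3.129]
contact_force: [0.3, 0.5, -0.4]
gripper_width: 0.003
grasp_force: 0.0
```

```bash
python3 st.py
```

```text
t 6.4 rail xy 0.479 0.1142 z 0.1287 rot [ 3.1414e+00 -1.0000e-04 -3.1293e+00] F [ 0.3   0.45 -0.44] w 0.002679489234578776
```

Emit:
move_arm([
  [0, 0.065, 0, 0, 0, 0, 1],
])

```text
time_s: 6.48
eef_pos: [0.4774, 0.1334, 0.1287]
ee_rot: [3.141, 0.0, -3.129]
contact_force: [-0.1, 1.7, -0.4]
gripper_width: 0.004
grasp_force: 0.9
```

Emit:
move_arm([
  [0, 0.0625, 0, 0, 0, 0, 1],
])

```text
time_s: 6.57
eef_pos: [0.4772, 0.146, 0.1287]
ee_rot: [3.141, 0.0, -3.129]
contact_force: [0.5, -0.2, 0.1]
gripper_width: 0.007
grasp_force: 0.2
```

```bash
python3 st.py
```

```text
t 6.5667 rail xy 0.479 0.14 z 0.1287 rot [ 3.1409e+00  2.0000e-04 -3.1290e+00] F [ 0.49 -0.16  0.13] w 0.007398411294012893
```

Emit:
move_arm([
  [0, 0.058, 0, 0, 0, 0, 1],
  [0, 0.11, 0, 0, 0, 0, 1],
  [0, 0.156, 0, 0, 0, 0, 1],
  [0, 0.196, 0, 0, 0, 0, 1],
  [0, 0.23, 0, 0, 0, 0, 1],
  [0, 0.258, 0, 0, 0, 0, 1],
  [0, 0.28, 0, 0, 0, 0, 1],
  [0, 0.296, 0, 0, 0, 0, 1],
  [0, 0.3065, 0, 0, 0, 0, 1],
  [0, 0.3125, 0, 0, 0, 0, 1],
  [0, 0.3155, 0, 0, 0, 0, 1],
  [0, 0.3155, 0, 0, 0, 0, 1],
])

```text
time_s: 7.57
eef_pos: [0.4767, 0.2073, 0.1287]
ee_rot: [-3.141, 0.0, -3.13]
contact_force: [-0.5, 0.2, -0.0]
gripper_width: 0.007
grasp_force: 0.1
```

```bash
python3 st.py; python3 car.py;python3 car.py; python3 car.py; python3 car.py
```

```text
t 7.5667 rail xy 0.4793 0.2013 z 0.1287 rot [-3.1414  0.     -3.1296] F [-0.52  0.17 -0.03] w 0.00684030871728089
t 7.5667 M 0.3674 std 0.0626 22
t 7.6167 M 0.3674 std 0.0625 22
t 7.6667 M 0.3674 std 0.0624 22
t 7.7167 M 0.3674 std 0.0624 22
```

```bash
python3 - <<'E'
from cell import vision
import cv2,numpy as np
f=vision.grab_frame('top');np.savez('t2.npz',**f)
cv2.imwrite('pics/e.png',cv2.resize(f['color'][115:175,110:240],None,fx=6,fy=6,interpolation=cv2.INTER_CUBIC))
E
python3 st.py
```

```text
t 7.8167 rail xy 0.4793 0.2013 z 0.1287 rot [-3.1415e+00  1.0000e-04 -3.1297e+00] F [ 0.15 -0.75  0.24] w 0.004822151925456533
```

View pics/e.png

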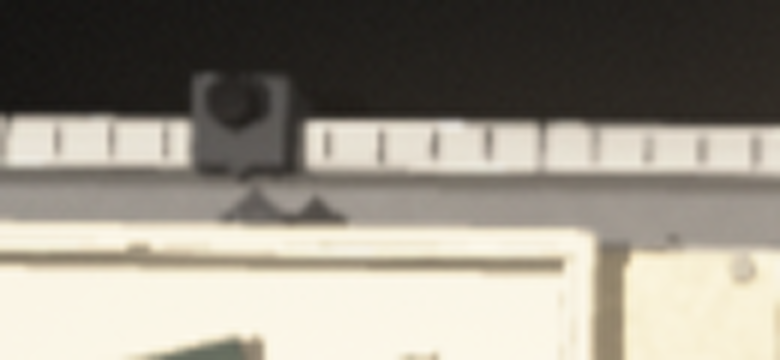

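The clamp tip is at (243,180) in the crop. The carriage pointer tip is at (254,187), and the darker triangle at (316,200) looks like its shadow. I'll check this against the tray edge and confirm the carriage is at rest.

```bash
python3 - <<'E'
from h import *
from cell import vision,read_state
yaw=float(np.load('yaw.npy'))
Y=lambda f,u,v,z:(lambda p:-p[0]*np.sin(yaw)+p[1]*np.cos(yaw))(onz(f,u,v,z))
t=load('t2');e=lambda x,y:((x+.5)/6-.5+110,(y+.5)/6-.5+115)
c=Y(t,*e(243,180),.066)
print('tray M',Y(t,*e(597,240),.119)+.3305,'ptr',Y(t,*e(254,187),.066),'shadow?',Y(t,*e(316,200),.066),'clamp',c)
# motion check: pixel difference along the tray/deck edge
g0=t['color'].astype(float).max(2)[156:168,200:225]
f=vision.grab_frame('top');g1=f['color'].astype(float).max(2)[156:168,200:225]
import cv2
print('shift px',cv2.phaseCorrelate(g0,g1),read_state()['time_s'])
E
```

```text
tray M 0.4893443926558131 ptr 0.2926570234527786 shadow? 0.2696963221875863 clamp 0.2967995545729993
shift px ((0.5587489138015709, -0.07530040310556707), 1.0010599802516749) 7.8667
```

```bash
cat > mv.py <<'E'
from h import *
from cell import vision,read_state
yaw=float(np.load('yaw.npy'))
def tray():
    t=read_state()['time_s'];f=vision.grab_frame('top');g=f['color'].max(2).astype(float);out=[]
    # rim/shadow edge of the tray's trailing end: strongest bright-to-dark step
    for v in range(156,166):
        d=np.diff(cv2.GaussianBlur(g,(1,3),0)[v,195:235]);i=int(np.argmin(d));i=min(max(i,1),len(d)-2)
        a,b,c=d[i-1],d[i],d[i+1]; out.append(195+i+.5+.5*(a-c)/(a-2*b+c+1e-9))
    return t,np.median(out),np.std(out)
import cv2
if __name__=='__main__':
    for _ in range(3): print(np.round(tray(),3))
E
python3 mv.py
```

```text
[7.86700e+00 2.08791e+02 9.60000e-02]
[7.91700e+00 2.08771e+02 8.10000e-02]
[7.96700e+00 2.08808e+02 1.32000e-01]
```

```bash
python3 - <<'E'
from h import *
yaw=float(np.load('yaw.npy'))
Y=lambda f,u,v,z:(lambda p:-p[0]*np.sin(yaw)+p[1]*np.cos(yaw))(onz(f,u,v,z))
for n,lo,hi,v in(('top',425,480,162),('t2',190,235,160)):
    f=load(n);g=f['color'].max(2).astype(int);print(n,lo,g[v,lo:hi].tolist())
# screw/deck trailing outer edge in t2 (deck z .084) rows 176-190, left of the scanner head
t0=load('top');t2=load('t2')
def e(f,lo,hi):
    o=[]
    for v in range(162,172):
        r=f['color'].max(2)[v,lo:hi].astype(float);k=np.where(r>185)[0]
        if len(k) and k[-1]<len(r)-1:
            u=k[-1];o.append(Y(f,lo+u+(r[u]-185)/(r[u]-r[u+1]),v,.084))
    return np.median(o),np.std(o),len(o)
print(e(t0,440,500),e(t2,200,262)); print(t2['color'].max(2)[165,205:280].tolist())
E
```

```text
top 425 [153, 152, 153, 152, 152, 152, 152, 153, 151, 151, 146, 143, 146, 152, 197, 235, 228, 240, 246, 247, 246, 246, 246, 246, 246, 245, 243, 245, 245, 244, 244, 244, 244, 245, 229, 204, 197, 197, 200, 228, 243, 245, 243, 226, 219, 182, 156, 154, 153, 153, 153, 153, 151, 152, 153]
t2 190 [221, 212, 213, 212, 212, 212, 212, 213, 212, 212, 213, 213, 212, 219, 245, 247, 249, 249, 231, 176, 148, 145, 146, 164, 238, 249, 249, 249, 249, 249, 249, 248, 247, 247, 248, 247, 247, 247, 248, 249, 249, 238, 221, 212, 211]
(np.float64(-0.39912725701231616), np.float64(0.018450669959064834), 10) (np.float64(0.09173200632686786), np.float64(0.016353998429307688), 5)
[247, 249, 250, 233, 178, 154, 152, 151, 169, 240, 248, 247, 248, 249, 249, 249, 249, 248, 248, 247, 248, 249, 249, 248, 247, 247, 247, 248, 249, 249, 249, 249, 248, 248, 240, 195, 227, 195, 130, 110, 111, 122, 182, 203, 204, 203, 202, 201, 203, 201, 202, 202, 201, 201, 200, 200, 200, 200, 200, 198, 198, 198, 198, 197, 197, 197, 196, 189, 218, 241, 249, 251, 251, 251, 251]
```

The carriage is at rest with its pointer about 4 mm short of the clamp's, inside the 12 mm tolerance. I'll take the hand off the pad and lift clear.

Emit:
move_arm([
  [0, 0.01, 0, 0, 0, 0, 1],
  [0, 0.03, 0, 0, 0, 0, 1],
  [0, 0.07, 0, 0, 0, 0, 1],
  [0, 0.13, 0, 0, 0, 0, 1],
  [0, 0.2, 0, 0, 0, 0, 1],
  [0, 0.27, 0, 0, 0, 0, 1],
  [0, 0.3, 0, 0, 0, 0, 1],
  [0, 0.3, -0.1, 0, 0, 0, 1],
  [0, 0.3, -0.25, 0, 0, 0, 1],
  [0, 0.3, -0.4, 0, 0, 0, 1],
  [0, 0.3, -0.55, 0, 0, 0, 1],
  [0, 0.3, -0.7, 0, 0, 0, 1],
  [0, 0.3, -0.8, 0, 0, 0, 1],
  [0, 0.3, -0.8, 0, 0, 0, 1],
])

```text
time_s: 9.18
eef_pos: [0.4779, 0.2686, 0.2943]
ee_rot: [3.139, 0.009, -3.129]
contact_force: [0.2, -0.2, 0.8]
gripper_width: 0.007
grasp_force: 0.0
```

```bash
python3 st.py; python3 mv.py; python3 - <<'E'
from cell import vision
import cv2
cv2.imwrite('pics/f.png',cv2.resize(vision.grab_frame('top')['color'][115:175,110:240],None,fx=6,fy=6,interpolation=cv2.INTER_CUBIC))
E
```

```text
t 9.1833 rail xy 0.4813 0.2626 z 0.2943 rot [ 3.1389  0.0093 -3.1288] F [ 0.24 -0.25  0.82] w 0.007151995329137132
[9.18300e+00 2.09159e+02 1.93000e-01]
[9.23300e+00 2.09148e+02 1.91000e-01]
[9.28300e+00 2.09149e+02 2.00000e-01]
```

View pics/f.png

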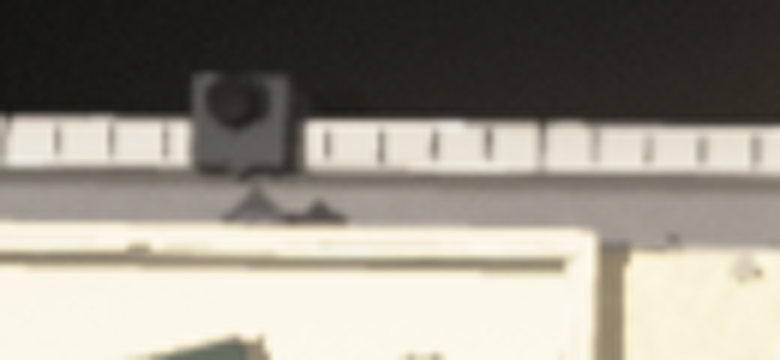

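The pointer at (256,188) is still next to the clamp tip at (243,180), about 4.5 mm short. The carriage is at rest and the hand is clear.

```bash
python3 -c "
from cell import job
print(job.hand_in())"
```

```text
the job is handed in; nothing more can be done
None
```

I handed the job in: the fish passed the scanner at about 205 mm/s, and the carriage was braked to rest about 4–5 mm short of the clamp's pointer (12 mm allowed), with the hand clear; no verdict was returned.

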